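Back the indexing table off one notch

TASK

The indexing table on the bench has been advanced one notch too far. With a fingertip lift its ratchet pawl by the lift bar, right over until it rests leaning back on its stop; push the toothed wheel backward by one notch (clockwise seen from above, the way the pawl was blocking) by one of its pegs; then tip the pawl forward again so that it drops fully into this next notch. Leave the bearing ring lying on the wheel and the other loose things on the bench where they are.

Things in the scene. Friction and masses are not known exactly. Their poses are not given: they have to be found in the camera images.
- unit: grey base of the indexing table, fixed to the bench. Origin on the bench, on the wheel's vertical axis; z up, y points level from that axis to the pawl, x level along the pawl's pivot pin. Base plate 16 mm thick, x -105 to 105, y -102 to 182 mm. Pivot pin at y 135 mm, 66 mm above the bench, between two cheeks: |x| up to 14 mm, y 120 to 150 mm, top 77 mm above the bench.
- spigot (a point): centre of the top (52 mm above the bench) of the spigot on the wheel's axis, 26 mm in diameter, 12 mm tall. The steel ratchet wheel is 190 mm across, its flat top 40 mm above the bench, with 10 saw teeth standing up on its rim (radius 72 to 95 mm, tops 52 mm above the bench).
- wheel (a joint): wheel's turn, rad, growing BACKWARD (clockwise from above); a notch is 0.628. At 0 a tooth's steep face bears on the pawl nose, so with the pawl in it goes no further back. Starts at -0.18 to -0.02, the notch's slack. One notch back the pawl drops fully in from 0.42 to 0.628 (best 0.52). Stays where left: stiff, about 2.5 N at a peg. Travel -0.7 to 1.7.
- pawl (a joint): angle of the pawl, rad: 0 fully down in a notch, about 0.25 on a tooth top, 1.5 leaning back on its stop. Weighs about 0.16 kg, swings freely: let go below about 1.1 it falls toward the wheel, above about 1.25 it falls back onto its stop and stays. Lifting it at the bar takes 1 to 2 N. Its arm and nose are 14 mm wide, under the middle of the bar.
- pawl_bar (a point): middle of the pawl's lift bar: round, 10 mm thick, 90 mm long, along the unit's x, atop a 10 mm wide horn. Pawl down: at unit y 90 mm, 115 mm above the bench. Pushed level away from the wheel it swings up and over the pivot (radius 67 mm); laid back: at unit y 181 mm, 114 mm up; pushed from outside toward the wheel it comes down again. Easiest at the free 38 mm at either end.
- peg0 (a point): centre of the top of upright steel peg 0 on the wheel: 12 mm in diameter, 40 mm tall, top 80 mm above the bench, 62 mm from the wheel's axis. It turns with the wheel; with the wheel at 0 it stands 45 degrees clockwise (seen from above) from the direction of the pawl.
- peg1 (a point): centre of the top of upright steel peg 1 on the wheel: 12 mm in diameter, 40 mm tall, top 80 mm above the bench, 62 mm from the wheel's axis. It turns with the wheel; with the wheel at 0 it stands 135 degrees clockwise (seen from above) from the direction of the pawl.
- peg2 (a point): centre of the top of upright steel peg 2 on the wheel: 12 mm in diameter, 40 mm tall, top 80 mm above the bench, 62 mm from the wheel's axis. It turns with the wheel; with the wheel at 0 it stands 225 degrees clockwise (seen from above) from the direction of the pawl.
- peg3 (a point): centre of the top of upright steel peg 3 on the wheel: 12 mm in diameter, 40 mm tall, top 80 mm above the bench, 62 mm from the wheel's axis. It turns with the wheel; with the wheel at 0 it stands 315 degrees clockwise (seen from above) from the direction of the pawl.
- bearing: loose steel bearing ring, 60 mm outside, 33 mm bore, 18 mm tall, lying on the wheel round the spigot. Origin: centre of its underside, 40 mm above the bench. It must stay there (it may turn with the wheel).
- vblock: loose dark steel V-block, 60 x 50 x 38 mm, beside the indexing table on the side away from the pawl. Origin: centre of its underside. A bystander.
- parallel: loose black bar, 50 x 180 x 22 mm, long side along its y, lying on the bench. Origin: centre of its underside. A bystander.
- wrench: loose steel wrench, 160 mm long, lying on the bench along its x. A bystander.
Mind the look-alikes: they are no part of the job. There is more than one size of the bearing; the job needs the middle-sized.

How it is judged:
By the outcome, as a careful person would: the job done as asked, in the order asked, and still so for the second after the job is handed in, with the robot touching nothing.
It also fails if it takes over 64 s, if anything falls off the work surface, if the arm or the gripper's body presses on something with over 40 N, if the wrist force passes 120 N, or if a joint passes its speed limit or range.

ROBOT

A 7-joint arm with a two-finger parallel gripper is mounted at the origin on the work surface. World frame = base frame: x ahead of the robot, y to its left, z up, the work surface at z = 0. Lengths are in m, angles in rad, forces in N, time in s.
With the tool pointing down it reaches from about 0.4 to 0.875 m from the base axis. Payload 19.3 kg.
Tool frame: the origin (TCP) lies midway between the tips of the shut fingers; the grasp point (between the pads) lies ctrl.hold_point_z behind it (ctrl.hold_point_z is the distance from the TCP to the grasp point, in m); z points along the fingers, y is the line along which they close (so a half turn about z gives the same grasp; the last joint's range is limited). The gripper opens to 85 mm and grips with 20 to 120 N. Pads are 22 mm wide; open, the fingers measure 114 mm over their backs; the gripper's body (76 mm by 85 mm) begins 54 mm behind the grasp point. The pads swing forward as they close: fully open they stand 13 mm farther back than shut.
Start: joints at [1.112, 0.521, -0.036, 1.599, 0.021, 1.021, -0.113], TCP at [0.237, -0.578, 0.231] pointing down, gripper open.
Joint ranges: [-2.91, 2.91], [-0.3, 2.13], [-1.5, 1.42], [0.17, 2.43], [-1.26, 4.41], [0.16, 1.93], [-2.52, 2.52]. Speed limits (rad/s): [1.89, 1.89, 2.39, 2.39, 3.01, 3.01, 3.01].

INTERFACE

Orientations are given as a 3x3 rotation matrix whose columns are the frame's x, y, z axes.
In Python, from workcell import ctrl gives the robot as it stands.
- The arm moves only by the tool step_arm, never from a script. Its argument "steps" is one flat list of numbers, 6 for each row, row after row: the shift along the tool's x, y, z in m, then the turn, a rotation vector about the tool's x, y, z in rad. In form: [dx, dy, dz, ax, ay, az, dx, dy, dz, ax, ay, az, ...]. A call has 1 to 10 rows; each row is the pose to reach, as a shift and turn from the pose commanded when the call began, along the tool's axes at that moment; what a row does not reach only later rows make up. A row lasts 1/12 s, in which the tool goes at most 41.7 mm and 7.16 degrees, less where a joint would pass 70% of its speed; a pose out of reach is approached as far as the arm can. A call with a gripper value outside its range is refused whole. "claw" is the opening, from -1 (shut) to 1 (fully open), set as the call begins (left out, the last holds). The fingers move at their own pace and stop on an object; "newtons" is the grip in N (left out, the last holds). Time passes only in rows, so rows that repeat a pose let the fingers close. It gives the time, the measured TCP pose, the force, the opening and the grip force at its end, in the units of the state.
- ctrl.state(): the state, without advancing time (a new reading comes with each control period).
- ctrl.capture(name): name is "side" or "top" or "wrist"; returns (picture, depth): 480x640x3 uint8, blue, green, red; 480x640 float32, m along the optical axis (not along the pixel's ray), 0 where there is no reading.
- ctrl.calibration(name): a dict with "camera_matrix" (3x3 intrinsics, pixels), "camera_from_world" (4x4, takes a point from world to camera coordinates). Camera axes: x right, y down, z forward; pixel columns grow to the right and rows downward; lengths in m; the calibration is good to about 2 mm. A picture is of the moment at which its call begins: read the wrist's pose just before it. calibration takes no time and is no camera call; for the wrist camera it gives the pose at the moment of the call.
- ctrl.job_done(): hands the job in; it is judged then, once.
The state is a dict: "time": time; "joint_pos": joint angles; "dq": joint speeds; "tau": joint torques, N m; "tool_pos": TCP position; "eef_rot": TCP orientation; "contact_force": force on the tool from outside, world axes, zero at the start; "ft_torque": the same for the moment, N m; "gripper_width": finger opening in m; "gripper_force": force on a finger pad.
Only numpy, scipy, OpenCV 4.12 (cv2) and the standard library are available. Lean on these libraries where they do the work, as an engineer would, in place of code of your own. Each camera call takes 0.05 s, during which the arm holds its last target. There are 200 camera calls.

## Working session

There is one attempt and no reset: what is moved stays moved. The work goes in short steps, Python scripts to look and compute and a tool call to move; the robot and the scene stay as the last step left them, time stands still between calls to the robot, and variables do not carry over. Pictures are saved under pics/ and viewed, at most 14 in all, crops included, and the job is handed in when it is done.

Besides the shell and the picture viewer there is one more tool, called after "Request:" as a command line: name --argument value ..., lists and objects as JSON in quotes. step_arm: Moves the arm, as the interface text tells. Its arguments: {"type":"object","properties":{"steps":{"type":"array"},"claw":{"type":"number"},"newtons":{"type":"number"}},"required":["steps"]}

```bash
mkdir -p pics; python3 - <<'E'
from workcell import ctrl
import cv2,numpy as np
s=ctrl.state();print(s['time'],s['tool_pos'],s['eef_rot'],s['gripper_width'],ctrl.hold_point_z)
for n in('top','side'):
    im,d=ctrl.capture(n);cv2.imwrite(f'pics/{n}0.png',im);np.save(f'{n}0.npy',d);c=ctrl.calibration(n);print(n,c['camera_matrix'],c['camera_from_world'])
E
```

```text
0.0 [ 0.23677077 -0.57804273  0.23070524] [[ 9.25368329e-01  3.79068867e-01 -5.00676643e-04]
 [ 3.79069192e-01 -9.25367731e-01  1.05351193e-03]
 [-6.39564355e-05 -1.16467766e-03 -9.99999320e-01]] 0.08496457915480861 0.0187
top [[469.86324909   0.         319.24421322]
 [  0.         469.86324909 234.00066199]
 [  0.           0.           1.        ]] [[-0.02997418 -0.99937483 -0.01874804 -0.03554367]
 [-0.98115401  0.03299933 -0.1903887   0.55378363]
 [ 0.19088835  0.01268797 -0.98152975  1.06273326]
 [ 0.          0.          0.          1.        ]]
side [[444.841098     0.         323.16450947]
 [  0.         444.841098   241.15608419]
 [  0.           0.           1.        ]] [[-0.89311927 -0.44940584  0.01929663  0.4565961 ]
 [-0.25350755  0.46743994 -0.84689659  0.24456311]
 [ 0.37158025 -0.7612715  -0.53140739  0.85558515]
 [ 0.          0.          0.          1.        ]]
```

View pics/top0.png

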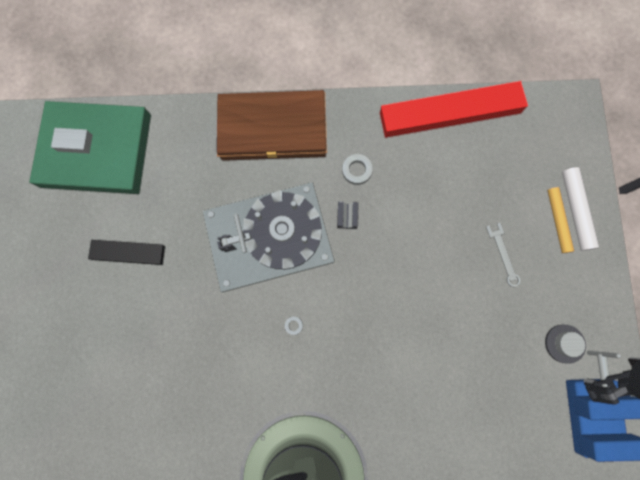

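View pics/side0.png

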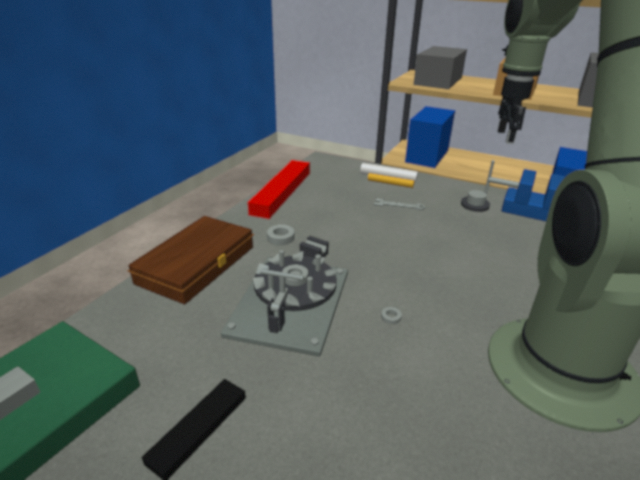

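The top view shows the indexing table with its wheel centre near (282,228) and the pawl and bar near (235,238). There are three rings: one on the wheel at (282,228), a large one at (357,168) and a small one at (293,325). The ring on the wheel round the spigot fits the description (the middle size). I'll confirm it in an enlarged crop and get the unit's pose.

```bash
cat > h.py <<'E'
from workcell import ctrl
import numpy as np,cv2
def ray(n,px,z,c=None):
    c=c or ctrl.calibration(n);K=c['camera_matrix'];T=c['camera_from_world'];R=T[:3,:3];o=-R.T@T[:3,3]
    v=R.T@np.linalg.inv(K)@np.array([px[0],px[1],1.]);return o+v*(z-o[2])/v[2]
def proj(n,P,c=None):
    c=c or ctrl.calibration(n);q=c['camera_matrix']@(c['camera_from_world']@np.append(P,1))[:3];return q[:2]/q[2]
E
python3 - <<'E'
from h import *
im=cv2.imread('pics/top0.png')
cr=cv2.resize(im[176:296,198:358],None,fx=5,fy=5,interpolation=cv2.INTER_CUBIC)
cv2.imwrite('pics/crop1.png',cr)
print(ray('top',(282,228),.052))
E
```

```text
[0.57010751 0.03526971 0.052     ]
```

View pics/crop1.png

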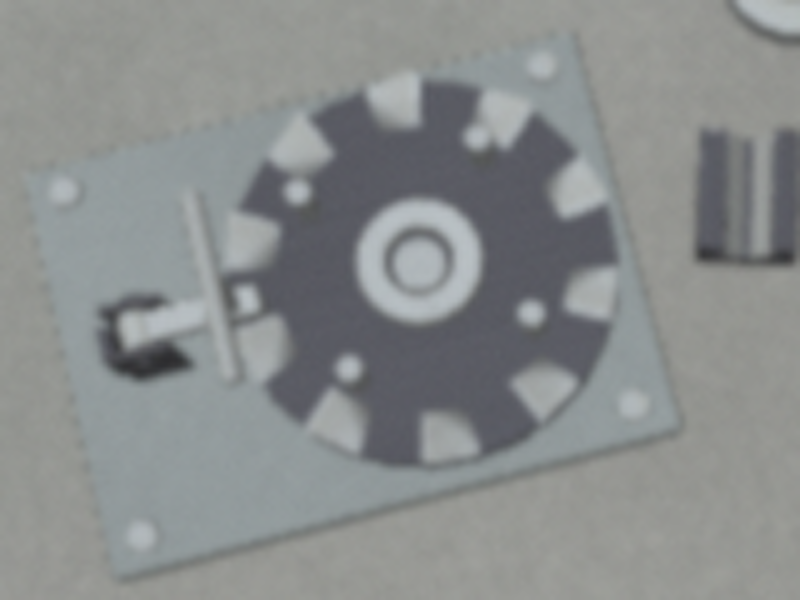

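The crop confirms that the ring on the wheel at crop (418,263), full-image (282,228), is the bearing; the other two rings are bystanders. In crop pixels, the bar runs (190,190)–(232,380). The pegs are at (298,192), (477,138), (531,313) and (349,368), and the plate corners at (25,180), (572,35), (685,428) and (118,578).

```bash
python3 - <<'E'
from h import *
f=lambda p,z:ray('top',(198+(p[0]+.5)/5-.5,176+(p[1]+.5)/5-.5),z)[:2]
C=[f(p,.016) for p in((25,180),(572,35),(685,428),(118,578))]
print('corners',np.round(C,4))
S=f((418,263),.052);print('spigot',S)
U=[(None)]*4
# unit corners: which: pawl side y=182, other -102
y=(C[0]+C[3]-C[1]-C[2])/2;a=np.arctan2(y[1],y[0]);print('len',np.linalg.norm(y),'ydir deg',np.degrees(a))
x=(C[0]+C[1]-C[2]-C[3])/2;print('x len',np.linalg.norm(x),np.degrees(np.arctan2(x[1],x[0])))
yh=y/np.linalg.norm(y);print('origin from corners',np.mean(C,0)-yh*.040)
B=[f(p,.115) for p in((190,190),(232,380))];print('bar',B,np.mean(B,0),np.linalg.norm(B[0]-B[1]));b=B[0]-B[1];print(np.degrees(np.arctan2(b[1],b[0])))
m=np.mean(B,0)-S;print(np.linalg.norm(m),np.degrees(np.arctan2(m[1],m[0])))
for p in((298,192),(477,138),(531,313),(349,368)):
    q=f(p,.08);d=q-S;print(q,np.linalg.norm(d),'cw from pawl',np.degrees(a-np.arctan2(d[1],d[0]))%360)
for p in((25,180),(357,168)):pass
print('vblock',f((748,195),.038))
E
```

```text
corners [[ 0.6261  0.2359]
 [ 0.6914 -0.0384]
 [ 0.4911 -0.0879]
 [ 0.4273  0.1875]]
spigot [0.56968499 0.0371876 ]
len 0.28229956619758423 ydir deg 103.22561138213439
x len 0.2054539592570048 13.77741410956472
origin from corners [0.56813129 0.03532311]
bar [array([0.59374177, 0.13415847]), array([0.50596946, 0.11501765])] [0.54985562 0.12458806] 0.08983512647745481
12.302095843039652
0.08962167445072682 102.78284250515968
[0.59964838 0.09026758] 0.060953167621215665 cw from pawl 42.67012579191258
[0.62280036 0.00590988] 0.061640391504368175 cw from pawl 133.71790494691956
[ 0.53841004 -0.0174713 ] 0.06297394548911879 cw from pawl 223.003109987199
[0.5154325  0.06709574] 0.061950215643710914 cw from pawl 312.09254005087365
vblock [ 0.60085593 -0.12208564]
```

Request:
step_arm --steps '[0.015, -0.013, -0.005, 0, 0, 0.01, 0.04, -0.035, -0.012, 0, 0, 0.03, 0.068, -0.058, -0.02, 0, 0, 0.05, 0.096, -0.083, -0.025, 0, 0, 0.07, 0.124, -0.107, -0.03, 0, 0, 0.09, 0.152, -0.131, -0.03, 0, 0, 0.11, 0.18, -0.155, -0.03, 0, 0, 0.13, 0.208, -0.179, -0.03, 0, 0, 0.145, 0.236, -0.203, -0.03, 0, 0, 0.16, 0.26, -0.224, -0.03, 0, 0, 0.16]' --claw -1 --newtons 40

```text
time: 0.93
tool_pos: [0.3933, -0.2702, 0.2613]
eef_rot: [[0.974, 0.227, -0.0], [0.227, -0.974, 0.0], [0.0, -0.0, -1.0]]
contact_force: [1.1, -1.3, -0.4]
gripper_width: -0.0
gripper_force: 0.0
```

```bash
cat >> h.py <<'E'
O=np.array([.5692,.0367]);A=np.radians(13.1)
xh=np.array([np.cos(A),np.sin(A)]);yh=np.array([-np.sin(A),np.cos(A)])
def go(ux,uy,z):
    "tool-frame shift from measured pose to unit point (mm), z mm"
    s=ctrl.state();P=np.append(O+(xh*ux+yh*uy)/1000,z/1000);R=np.array(s['eef_rot'])
    d=R.T@(P-s['tool_pos']);r=np.array(s['tool_pos'][:2])-O
    w=np.radians(0)
    Rt=np.column_stack([np.append(xh,0),np.append(-yh,0),[0,0,-1]])
    print('t',round(s['time'],2),'unit now',np.round([r@xh*1e3,r@yh*1e3,s['tool_pos'][2]*1e3],1),'shift',np.round(d,4),'turn',np.round(cv2.Rodrigues(R.T@Rt)[0].ravel(),3),'F',np.round(s['contact_force'],2),'w',round(s['gripper_width'],4))
E
python3 -c "
from h import *;go(28,58,250)"
```

```text
t 0.93 unit now [-240.9 -259.   261.3] shift [ 0.2689 -0.317   0.0114] turn [-0. -0. -0.] F [ 1.14 -1.26 -0.42] w -0.0
```

Request:
step_arm --steps '[0.02, -0.023, 0, 0, 0, 0, 0.045, -0.053, 0, 0, 0, 0, 0.071, -0.083, 0, 0, 0, 0, 0.097, -0.114, 0, 0, 0, 0, 0.123, -0.145, 0, 0, 0, 0, 0.149, -0.175, 0, 0, 0, 0, 0.175, -0.206, 0, 0, 0, 0, 0.2, -0.236, 0, 0, 0, 0, 0.225, -0.265, 0, 0, 0, 0, 0.245, -0.288, 0, 0, 0, 0]'

```text
time: 1.77
tool_pos: [0.5665, 0.0666, 0.2611]
eef_rot: [[0.974, 0.228, -0.0], [0.228, -0.974, 0.001], [-0.0, -0.001, -1.0]]
contact_force: [0.4, -0.5, 0.1]
gripper_width: 0.0003
gripper_force: 0.0
```

Request:
step_arm --steps '[0.013, -0.015, 0.005, 0, 0, 0, 0.024, -0.028, 0.015, 0, 0, 0, 0.024, -0.028, 0.035, 0, 0, 0, 0.024, -0.028, 0.06, 0, 0, 0, 0.024, -0.028, 0.085, 0, 0, 0, 0.024, -0.028, 0.1, 0, 0, 0, 0.024, -0.028, 0.11, 0, 0, 0, 0.024, -0.028, 0.11, 0, 0, 0]'

```text
time: 2.43
tool_pos: [0.582, 0.096, 0.1494]
eef_rot: [[0.974, 0.227, -0.003], [0.227, -0.974, -0.001], [-0.003, -0.0, -1.0]]
contact_force: [-0.5, -1.0, -0.6]
gripper_width: 0.0007
gripper_force: 0.0
```

```bash
python3 -c "
from h import *;go(28,58,100)
im,d=ctrl.capture('wrist');c=ctrl.calibration('wrist');cv2.imwrite('pics/w1.png',im)
im,d=ctrl.capture('side');
cv2.imwrite('pics/s1.png',cv2.resize(im[180:360,180:400],None,fx=3.3,fy=3.3,interpolation=cv2.INTER_CUBIC))"
```

```text
t 2.43 unit now [ 25.9  54.9 149.4] shift [ 0.0023 -0.0031  0.0494] turn [-0.     0.003  0.   ] F [-0.48 -0.98 -0.63] w 0.0007
```

View pics/w1.png

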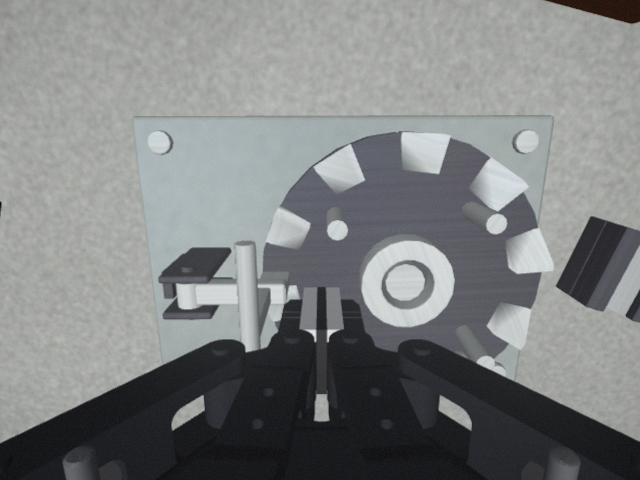

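View pics/s1.png

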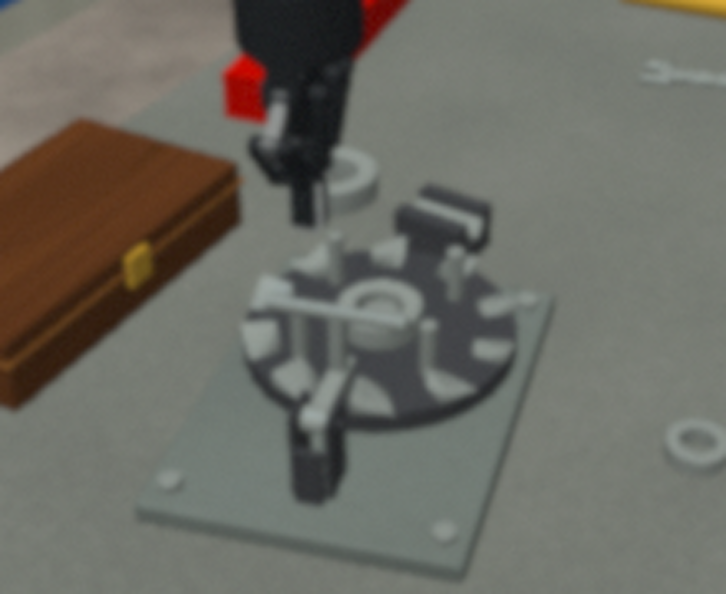

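The wrist view shows the bar at (246,241–350), just left of the shut fingertips (322,290–340), with peg 0 at (337,230). The approach is right, so I'll lower to z 0.10 and push the bar toward unit +y (tool -y).

Request:
step_arm --steps '[0, 0, 0.015, 0, 0, 0, 0, 0, 0.03, 0, 0, 0, 0, 0, 0.045, 0, 0, 0, 0, 0, 0.05, 0, 0, 0, 0, 0, 0.05, 0, 0, 0, 0, 0, 0.05, 0, 0, 0]'

```text
time: 3.03
tool_pos: [0.5834, 0.0964, 0.1023]
eef_rot: [[0.974, 0.227, 0.001], [0.227, -0.974, 0.0], [0.001, -0.0, -1.0]]
contact_force: [-0.9, -0.5, 0.6]
gripper_width: 0.0
gripper_force: 0.0
```

Request:
step_arm --steps '[0, -0.005, 0, 0, 0, 0, 0, -0.01, 0, 0, 0, 0, 0, -0.015, 0, 0, 0, 0, 0, -0.02, 0, 0, 0, 0, 0, -0.025, 0, 0, 0, 0, 0, -0.03, 0, 0, 0, 0, 0, -0.035, 0, 0, 0, 0, 0, -0.04, 0, 0, 0, 0]'

```text
time: 3.7
tool_pos: [0.5737, 0.1359, 0.1014]
eef_rot: [[0.974, 0.227, 0.0], [0.227, -0.974, 0.0], [0.0, -0.0, -1.0]]
contact_force: [-0.2, -1.0, 1.2]
gripper_width: -0.0001
gripper_force: 0.9
```

```bash
python3 -c "
from h import *;go(28,156,100)"
```

```text
t 3.7 unit now [ 26.9  95.6 101.4] shift [ 0.0011 -0.0604  0.0014] turn [-0. -0.  0.] F [-0.15 -0.97  1.16] w -0.0001
```

Request:
step_arm --steps '[0, -0.006, 0, 0, 0, 0, 0, -0.012, 0, 0, 0, 0, 0, -0.018, 0, 0, 0, 0, 0, -0.024, 0, 0, 0, 0, 0, -0.03, 0, 0, 0, 0, 0, -0.036, 0, 0, 0, 0, 0, -0.042, 0, 0, 0, 0, 0, -0.048, 0, 0, 0, 0, 0, -0.053, 0, 0, 0, 0, 0, -0.058, 0, 0, 0, 0]'

```text
time: 4.53
tool_pos: [0.5606, 0.1923, 0.1013]
eef_rot: [[0.974, 0.227, -0.0], [0.227, -0.974, 0.0], [-0.0, -0.0, -1.0]]
contact_force: [-0.1, -1.2, -0.4]
gripper_width: -0.0001
gripper_force: 0.3
```

```bash
python3 -c "
from h import *;go(28,58,100)
im,d=ctrl.capture('side');
a=cv2.resize(im[180:360,180:400],None,fx=1.8,fy=1.8,interpolation=cv2.INTER_CUBIC)
im,d=ctrl.capture('wrist')
cv2.imwrite('pics/s2.png',np.hstack([a,cv2.resize(im,(396,324))]))"
```

```text
t 4.53 unit now [ 26.8 153.5 101.3] shift [0.0011 0.0955 0.0013] turn [-0.  0.  0.] F [-0.11 -1.16 -0.4 ] w -0.0001
```

View pics/s2.png

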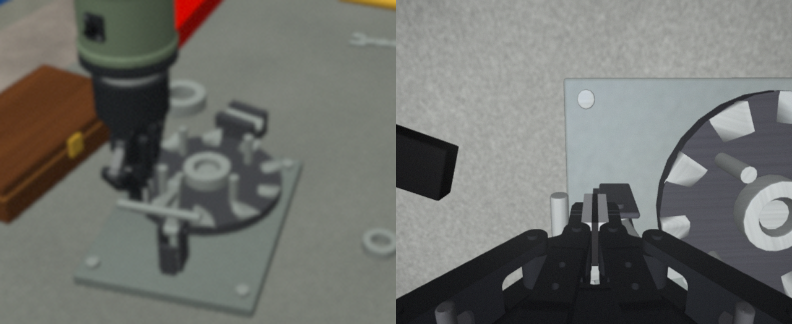

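The bar is over the pivot and leaning back, seen left of the fingers in the wrist view. I'll push a little further to seat it on the stop.

Request:
step_arm --steps '[0, -0.003, 0, 0, 0, 0, 0, -0.006, 0, 0, 0, 0, 0, -0.009, 0, 0, 0, 0, 0, -0.011, 0, 0, 0, 0, 0, -0.011, 0, 0, 0, 0]'

```text
time: 5.05
tool_pos: [0.5584, 0.2015, 0.1013]
eef_rot: [[0.974, 0.226, 0.0], [0.226, -0.974, -0.002], [-0.0, 0.001, -1.0]]
contact_force: [1.2, -4.6, 0.3]
gripper_width: -0.0004
gripper_force: 2.2
```

Request:
step_arm --steps '[0, 0.01, 0, 0, 0, 0, 0, 0.03, -0.015, 0, 0, 0, 0, 0.05, -0.04, 0, 0, 0, 0, 0.07, -0.06, 0, 0, 0, 0, 0.1, -0.06, 0, 0, 0, 0, 0.13, -0.06, 0, 0, 0, 0, 0.15, -0.06, 0, 0, 0, 0, 0.16, -0.06, 0, 0, 0, 0, 0.16, -0.06, 0, 0, 0]'

```text
time: 5.8
tool_pos: [0.5949, 0.0437, 0.1612]
eef_rot: [[0.975, 0.223, 0.0], [0.223, -0.975, -0.001], [-0.0, 0.001, -1.0]]
contact_force: [-0.4, -0.7, -0.2]
gripper_width: 0.0001
gripper_force: 0.0
```

```bash
python3 -c "
from h import *
go(-19,-59,160)
im,d=ctrl.capture('side');
a=cv2.resize(im[180:360,180:400],None,fx=1.8,fy=1.8,interpolation=cv2.INTER_CUBIC)
im,d=ctrl.capture('wrist')
cv2.imwrite('pics/s3.png',np.hstack([a,cv2.resize(im,(396,324))]))"
```

```text
t 5.8 unit now [ 26.6   1.  161.2] shift [-0.0454  0.0601  0.0013] turn [ 0.001  0.    -0.003] F [-0.4  -0.73 -0.2 ] w 0.0001
```

View pics/s3.png

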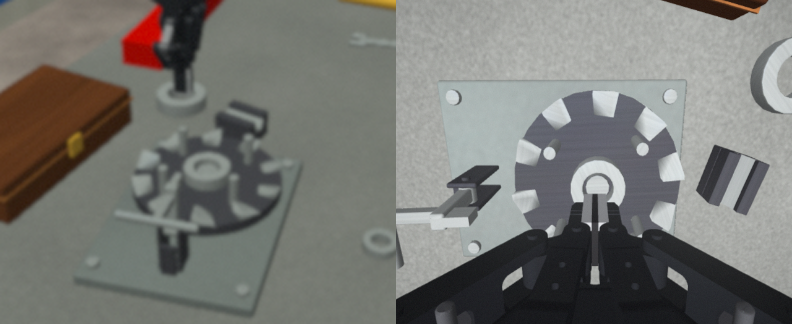

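The pawl rests laid back: it met the stop with 4.6 N, and in the wrist view it points away from the wheel at (440,215). Next I'll go behind peg 2, at unit (-51,-72).

Request:
step_arm --steps '[-0.02, 0.02, 0, 0, 0, 0, -0.045, 0.042, 0, 0, 0, 0, -0.065, 0.062, 0, 0, 0, 0, -0.077, 0.074, 0, 0, 0, 0, -0.077, 0.074, 0.01, 0, 0, 0, -0.077, 0.074, 0.03, 0, 0, 0, -0.077, 0.074, 0.05, 0, 0, 0, -0.077, 0.074, 0.065, 0, 0, 0, -0.077, 0.074, 0.07, 0, 0, 0, -0.077, 0.074, 0.07, 0, 0, 0]'

```text
time: 6.73
tool_pos: [0.5358, -0.0412, 0.0901]
eef_rot: [[0.973, 0.229, -0.002], [0.229, -0.973, 0.001], [-0.002, -0.001, -1.0]]
contact_force: [0.5, -0.6, -0.0]
gripper_width: -0.0002
gripper_force: 0.0
```

```bash
python3 -c "
from h import *
go(-51,-72,63)
im,d=ctrl.capture('wrist')
cv2.imwrite('pics/w4.png',im)"
```

```text
t 6.73 unit now [-50.2 -68.3  90.1] shift [-0.0008  0.0037  0.0271] turn [-0.001  0.002  0.002] F [ 0.45 -0.62 -0.02] w -0.0002
```

View pics/w4.png

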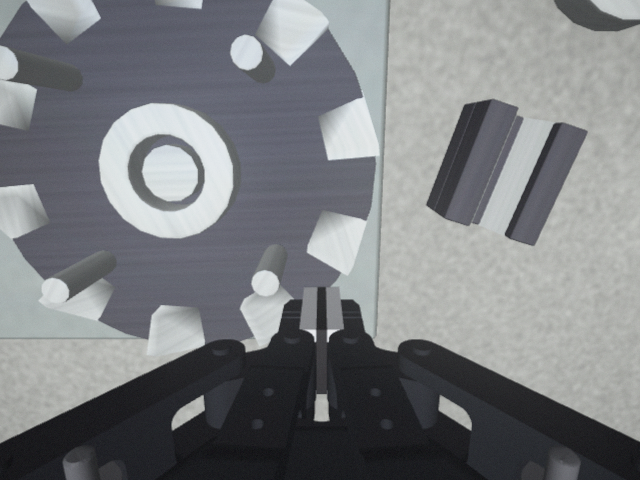

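Peg 2's top is at (267,283), just left of the fingertip edge (about 285–300). I'll back off 5 mm, lower, then push +y.

Request:
step_arm --steps '[0, 0.006, 0, 0, 0, 0, 0, 0.006, 0.005, 0, 0, 0, 0, 0.006, 0.015, 0, 0, 0, 0, 0.006, 0.023, 0, 0, 0, 0, 0.006, 0.027, 0, 0, 0, 0, 0.006, 0.027, 0, 0, 0]'

```text
time: 7.28
tool_pos: [0.537, -0.0487, 0.0631]
eef_rot: [[0.974, 0.227, -0.002], [0.227, -0.974, 0.0], [-0.002, -0.001, -1.0]]
contact_force: [-0.4, 0.2, -0.3]
gripper_width: -0.0004
gripper_force: 0.0
```

Request:
step_arm --steps '[0, -0.004, 0, 0, 0, 0, 0, -0.008, 0, 0, 0, 0, 0, -0.012, 0, 0, 0, 0, 0, -0.016, 0, 0, 0, 0, 0, -0.02, 0, 0, 0, 0, 0, -0.024, 0, 0, 0, 0, 0, -0.027, 0, 0, 0, 0, 0, -0.03, 0, 0, 0, 0, 0, -0.03, 0, 0, 0, 0]'

```text
time: 8.03
tool_pos: [0.5305, -0.0192, 0.0645]
eef_rot: [[0.974, 0.227, -0.0], [0.227, -0.974, -0.0], [-0.0, 0.0, -1.0]]
contact_force: [0.2, 0.8, 0.6]
gripper_width: 0.0
gripper_force: 0.1
```

```bash
cat > peg.py <<'E'
from h import *
go(-51,-36,63)
im,d=ctrl.capture('wrist');c=ctrl.calibration('wrist')
g=cv2.cvtColor(im,cv2.COLOR_BGR2GRAY)
# visible bright blobs near expected peg circle at z=.08
m=(g>185).astype(np.uint8);n,l,st,ce=cv2.connectedComponentsWithStats(m)
for i in range(1,n):
    if 60<st[i,4]<4000:
        p=ray('wrist',ce[i],.08,c)[:2]-O;x,y=p@xh,p@yh;r=np.hypot(x,y)
        if .055<r<.069: 
            th=np.degrees(np.arctan2(x,y))%360;print(np.round(ce[i]),st[i,4],round(r,4),'cw',round(th,1),'wheel',round(np.radians((th-45+45)%90-45),3))
cv2.imwrite('pics/w5.png',im)
E
python3 peg.py
```

```text
t 8.03 unit now [-50.4 -45.6  64.5] shift [-0.0006 -0.0096  0.0015] turn [0. 0. 0.] F [0.17 0.81 0.63] w 0.0
[21. 19.] 1126 0.0644 cw 49.9 wheel 0.086
[66. 12.] 812 0.0584 cw 61.0 wheel 0.28
[304.   7.] 410 0.0662 cw 127.6 wheel -0.128
[ 29. 270.] 1647 0.0606 cw 333.0 wheel 0.313
[129. 349.] 2601 0.0624 cw 292.6 wheel -0.391
[260. 341.] 309 0.0591 cw 246.6 wheel 0.376
```

Request:
step_arm --steps '[0, -0.003, 0, 0, 0, 0, 0, -0.006, 0, 0, 0, 0, 0, -0.009, 0, 0, 0, 0, 0, -0.01, 0, 0, 0, 0, 0, -0.01, 0, 0, 0, 0, 0, -0.01, 0, 0, 0, 0]'

```text
time: 8.58
tool_pos: [0.5288, -0.0094, 0.0644]
eef_rot: [[0.974, 0.227, 0.0], [0.227, -0.974, 0.0], [0.0, -0.0, -1.0]]
contact_force: [0.0, -0.1, -0.1]
gripper_width: -0.0
gripper_force: 0.3
```

Request:
step_arm --steps '[0, 0.006, 0, 0, 0, 0, 0, 0.012, 0, 0, 0, 0, 0, 0.014, -0.02, 0, 0, 0, 0, 0.014, -0.05, 0, 0, 0, 0, 0.014, -0.085, 0, 0, 0, 0, 0.014, -0.12, 0, 0, 0, -0.02, 0.03, -0.13, 0, 0, 0, -0.04, 0.05, -0.13, 0, 0, 0, -0.04, 0.05, -0.13, 0, 0, 0, -0.04, 0.05, -0.13, 0, 0, 0]'

```text
time: 9.42
tool_pos: [0.5005, -0.0695, 0.1946]
eef_rot: [[0.975, 0.224, 0.0], [0.224, -0.975, -0.001], [0.0, 0.001, -1.0]]
contact_force: [0.2, 1.1, -0.5]
gripper_width: 0.0001
gripper_force: 0.0
```

```bash
python3 peg.py
```

```text
t 9.42 unit now [-91.  -87.9 194.6] shift [ 0.0399 -0.052   0.1316] turn [ 0.001 -0.    -0.003] F [ 0.18  1.06 -0.47] w 0.0001
[272.  62.] 260 0.0601 cw 162.0 wheel 0.47
[ 81. 126.] 303 0.0662 cw 343.7 wheel 0.501
[214. 191.] 203 0.0611 cw 254.2 wheel 0.509
```

View pics/w5.png

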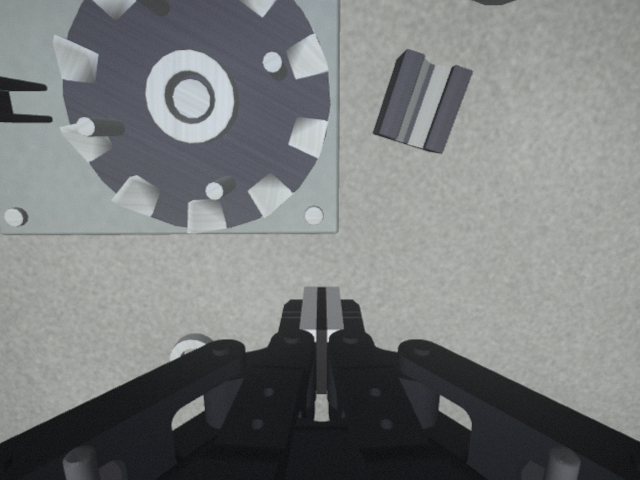

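The view shows the wheel advanced to about 0.50, with peg 2 at (214,191), peg 3 at (85,126), peg 1 at (272,62) and the bearing still round the spigot at (190,97). Next I'll go outside the pawl, high over everything.

Request:
step_arm --steps '[0.005, -0.02, 0, 0, 0, 0, 0.012, -0.055, 0, 0, 0, 0, 0.02, -0.093, 0, 0, 0, 0, 0.028, -0.131, 0, 0, 0, 0, 0.036, -0.17, 0, 0, 0, 0, 0.044, -0.209, 0, 0, 0, 0, 0.052, -0.247, 0, 0, 0, 0, 0.06, -0.28, 0, 0, 0, 0, 0.063, -0.303, 0, 0, 0, 0, 0.063, -0.303, 0, 0, 0, 0]'

```text
time: 10.3
tool_pos: [0.4921, 0.2482, 0.1938]
eef_rot: [[0.972, 0.234, -0.001], [0.234, -0.972, 0.003], [-0.001, -0.003, -1.0]]
contact_force: [-0.6, -0.5, -0.1]
gripper_width: 0.0002
gripper_force: 0.0
```

```bash
python3 -c "
from h import *
go(-28,213,105)"
```

```text
t 10.3 unit now [-27.2 223.5 193.8] shift [-0.0009  0.0108  0.0888] turn [-0.003  0.001  0.007] F [-0.61 -0.47 -0.09] w 0.0002
```

Request:
step_arm --steps '[0, 0, 0.015, 0, 0, 0, 0, 0, 0.035, 0, 0, 0, 0, 0, 0.055, 0, 0, 0, 0, 0, 0.075, 0, 0, 0, 0, 0, 0.088, 0, 0, 0, 0, 0, 0.088, 0, 0, 0, 0, 0, 0.088, 0, 0, 0]'

```text
time: 10.88
tool_pos: [0.4933, 0.2421, 0.1058]
eef_rot: [[0.974, 0.227, -0.001], [0.227, -0.974, -0.0], [-0.001, 0.0, -1.0]]
contact_force: [0.6, -0.9, 0.4]
gripper_width: 0.0003
gripper_force: 0.0
```

Request:
step_arm --steps '[0, 0.005, 0, 0, 0, 0, 0, 0.01, 0, 0, 0, 0, 0, 0.015, 0, 0, 0, 0, 0, 0.02, 0, 0, 0, 0, 0, 0.025, 0, 0, 0, 0, 0, 0.03, 0, 0, 0, 0, 0, 0.035, 0, 0, 0, 0, 0, 0.04, 0, 0, 0, 0]'

```text
time: 11.55
tool_pos: [0.501, 0.2151, 0.1113]
eef_rot: [[0.972, 0.235, 0.003], [0.235, -0.972, 0.016], [0.007, -0.015, -1.0]]
contact_force: [-53.8, 65.2, 95.6]
gripper_width: 0.0002
gripper_force: 53.9
```

```bash
python3 -c "
from h import *
go(-28,160,105)"
```

```text
t 11.55 unit now [-26.  189.2 111.3] shift [-0.0023  0.0293  0.0059] turn [-0.015 -0.007  0.008] F [-53.85  65.18  95.59] w 0.0002
```

Something jammed: about 95 N upward. I'll back off straight away and look.

Request:
step_arm --steps '[0, -0.015, -0.005, 0, 0, 0, 0, -0.03, -0.005, 0, 0, 0, 0, -0.04, -0.005, 0, 0, 0, 0, -0.04, -0.005, 0, 0, 0]'

```text
time: 11.88
tool_pos: [0.4932, 0.2434, 0.1116]
eef_rot: [[0.974, 0.229, 0.0], [0.229, -0.974, 0.001], [0.001, -0.001, -1.0]]
contact_force: [-0.5, 0.3, -0.3]
gripper_width: -0.0003
gripper_force: 0.0
```

```bash
python3 -c "
from h import *
go(-28,160,105)
im,d=ctrl.capture('side');
a=cv2.resize(im[180:360,180:400],None,fx=1.8,fy=1.8,interpolation=cv2.INTER_CUBIC)
im,d=ctrl.capture('wrist')
cv2.imwrite('pics/s6.png',np.hstack([a,cv2.resize(im,(396,324))]))
im,d=ctrl.capture('top');cv2.imwrite('pics/top6.png',im)"
```

```text
t 11.88 unit now [-27.1 218.6 111.6] shift [-0.001   0.0586  0.0065] turn [-0.001 -0.001  0.002] F [-0.49  0.28 -0.26] w -0.0003
```

View pics/s6.png

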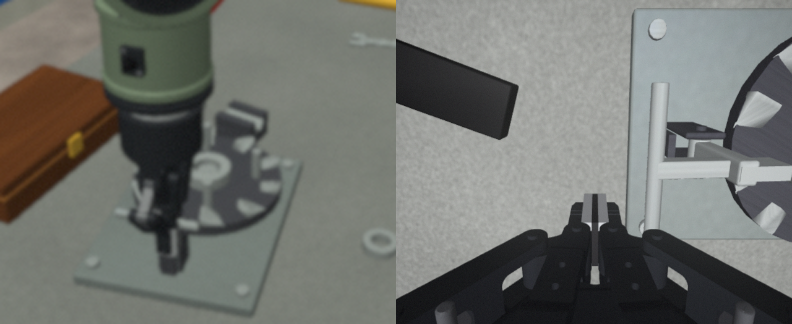

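The pawl is still laid back with its bar intact at (655,85–230). The bar had probably caught under the wider knuckle just above the pads, because the tip was too high relative to it. I'll retry with the tip lower (z 0.096) and rising along the bar's arc, in short calls while watching the force.

Request:
step_arm --steps '[0, 0, 0.008, 0, 0, 0, 0, 0, 0.016, 0, 0, 0, 0, 0.005, 0.016, 0, 0, 0, 0, 0.01, 0.016, 0, 0, 0, 0, 0.015, 0.016, 0, 0, 0, 0, 0.015, 0.016, 0, 0, 0]'

```text
time: 12.53
tool_pos: [0.4975, 0.2256, 0.0953]
eef_rot: [[0.974, 0.225, 0.0], [0.225, -0.974, -0.001], [-0.0, 0.001, -1.0]]
contact_force: [0.6, -0.4, 0.5]
gripper_width: -0.0
gripper_force: 0.0
```

Request:
step_arm --steps '[0, 0.002, 0, 0, 0, 0, 0, 0.004, 0, 0, 0, 0, 0, 0.006, -0.001, 0, 0, 0]'

```text
time: 12.78
tool_pos: [0.4984, 0.2216, 0.0965]
eef_rot: [[0.974, 0.227, 0.0], [0.227, -0.974, 0.001], [0.0, -0.001, -1.0]]
contact_force: [-0.4, 0.9, 0.9]
gripper_width: -0.0002
gripper_force: 0.9
```

Request:
step_arm --steps '[0, 0.003, -0.002, 0, 0, 0, 0, 0.006, -0.005, 0, 0, 0, 0, 0.009, -0.007, 0, 0, 0]'

```text
time: 13.03
tool_pos: [0.5005, 0.2121, 0.1037]
eef_rot: [[0.974, 0.227, 0.0], [0.227, -0.974, -0.0], [-0.0, 0.0, -1.0]]
contact_force: [-0.2, -0.0, 0.5]
gripper_width: 0.0002
gripper_force: 0.3
```

```bash
python3 -c "
from h import *
go(-28,160,105)"
```

```text
t 13.03 unit now [-27.2 186.4 103.7] shift [-0.0008  0.0264 -0.0013] turn [0. 0. 0.] F [-0.22 -0.02  0.47] w 0.0002
```

Request:
step_arm --steps '[0, 0.003, -0.002, 0, 0, 0, 0, 0.006, -0.004, 0, 0, 0, 0, 0.009, -0.006, 0, 0, 0, 0, 0.012, -0.007, 0, 0, 0]'

```text
time: 13.37
tool_pos: [0.5033, 0.2005, 0.1106]
eef_rot: [[0.974, 0.227, 0.0], [0.227, -0.974, 0.0], [0.0, 0.0, -1.0]]
contact_force: [0.1, 0.8, -0.0]
gripper_width: 0.0001
gripper_force: 0.1
```

Request:
step_arm --steps '[0, 0.003, -0.001, 0, 0, 0, 0, 0.006, -0.002, 0, 0, 0, 0, 0.009, -0.003, 0, 0, 0, 0, 0.012, -0.003, 0, 0, 0, 0, 0.015, -0.003, 0, 0, 0, 0, 0.015, -0.003, 0, 0, 0, 0, 0.015, -0.003, 0, 0, 0, 0, 0.015, -0.003, 0, 0, 0]'

```text
time: 14.03
tool_pos: [0.5065, 0.1864, 0.1133]
eef_rot: [[0.974, 0.227, -0.0], [0.227, -0.974, 0.0], [-0.0, -0.0, -1.0]]
contact_force: [0.2, 0.6, -0.2]
gripper_width: 0.0003
gripper_force: 0.0
```

```bash
python3 -c "
from h import *
go(-28,160,105)
im,d=ctrl.capture('side');
a=cv2.resize(im[180:360,180:400],None,fx=1.8,fy=1.8,interpolation=cv2.INTER_CUBIC)
im,d=ctrl.capture('wrist')
cv2.imwrite('pics/s7.png',np.hstack([a,cv2.resize(im,(396,324))]))"
```

```text
t 14.03 unit now [-27.2 160.  113.3] shift [-0.0008  0.      0.0083] turn [-0.  0.  0.] F [ 0.18  0.57 -0.22] w 0.0003
```

View pics/s7.png

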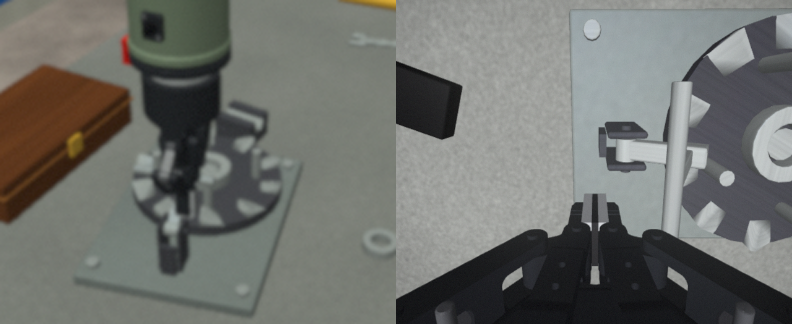

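The pawl has dropped onto the wheel side, with its bar at (677,85–235). I'll back away, lift, and check the bar position for full engagement.

Request:
step_arm --steps '[0, -0.015, 0, 0, 0, 0, 0, -0.04, -0.01, 0, 0, 0, 0, -0.07, -0.03, 0, 0, 0, 0, -0.1, -0.06, 0, 0, 0, 0, -0.13, -0.08, 0, 0, 0, -0.02, -0.15, -0.1, 0, 0, 0, -0.03, -0.16, -0.1, 0, 0, 0, -0.03, -0.16, -0.1, 0, 0, 0]'

```text
time: 14.8
tool_pos: [0.4385, 0.3382, 0.2145]
eef_rot: [[0.973, 0.231, 0.001], [0.231, -0.973, 0.002], [0.001, -0.002, -1.0]]
contact_force: [-0.3, -0.9, -0.5]
gripper_width: -0.0002
gripper_force: 0.0
```

```bash
python3 -c "
from h import *
go(0,0,105)
im,d=ctrl.capture('top')
cv2.imwrite('pics/top8.png',cv2.resize(im[176:296,198:358],None,fx=5,fy=5,interpolation=cv2.INTER_CUBIC))"
```

```text
t 14.8 unit now [-59.  323.3 214.5] shift [0.0573 0.3237 0.109 ] turn [-0.002 -0.001  0.005] F [-0.29 -0.86 -0.49] w -0.0002
```

View pics/top8.png

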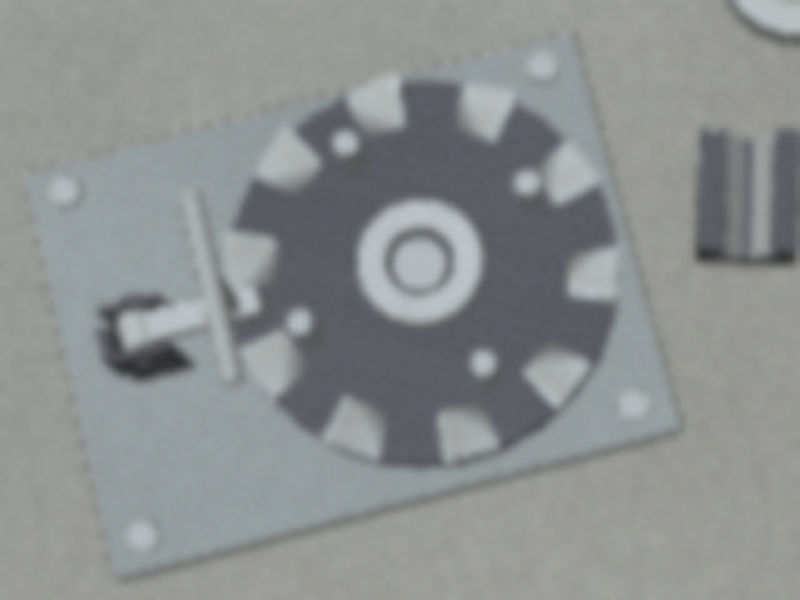

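The bar is at the same pixels as at the start, (190,190)–(232,380), so the pawl is fully down. The pegs have turned about 30° clockwise, the bearing is still on the spigot, and the V-block hasn't moved. Handing in.

```bash
python3 -c "
from workcell import ctrl;print(ctrl.job_done())"
```

```text
the job is handed in; nothing more can be done
None
```

The job is handed in: the wheel is one notch back (about 0.50 rad), the pawl is fully down in that notch, and the bearing and V-block are in place. However, on the first try at tipping the pawl forward the gripper jammed on the bar, with a wrist force reading of about 127 N, which is over the 120 N limit and may fail the attempt.

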